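# Set the bathroom fan heater to warm and start it

## Task

Set the little fan heater on the laundry counter to warm and start it: with a fingertip, roll the ribbed wheel on its top until it clicks to rest with an orange band uppermost, between the yellow pointers, and only then press the round green start button fully down and let it spring back. Leave the toiletries and other loose things standing where they are, and lift nothing.

Things in the scene. Friction and masses are not known exactly. Their poses are not given: they have to be found in the camera images.
- heater: Pale grey fan heater, 150 (x) x 250 (y) x 120 mm high, fixed on the counter; origin at the centre of its underside, x axis out through the black outlet grille (away from the robot at yaw 0), z up. On its top: the wheel at x 0, y +55 mm (radius 32 mm, 44 mm wide, its axis level along y) and the start button at x 0, y -60 mm.
- wheel_top (a point): Crown of the ribbed thumbwheel, 134 mm above the counter (14 mm proud of the heater's top) when untouched. Press a fingertip here and draw it along the heater's x to roll the wheel by friction. The wheel is on springs: about 4 N starts to sink it, about 10 N sinks it to its stop at 6 mm. This point sinks with it but does not turn. Black cheeks on both sides (7 mm proud) bear yellow pointers.
- wheel (a joint): Wheel angle (rad), grows as the crown moves to the heater's +x. Clicks into a detent every 0.698 (22.3 mm at the rim); let go, it falls into the nearest. Bands, one per detent, repeat orange, blue, white: orange is uppermost at 0, 2.094 (and -2.094, 4.189), blue at 0.698, white at 1.396. Starts at blue (orange is one click to -x) or white (one click to +x). About 3 N at the rim turns it.
- start_top (a point): Centre of the top face of the round green start button (radius 14 mm, in a black housing) on the heater's top; pressed straight down.
- start (a joint): Travel of the start button in m: 0 untouched, 0.006 fully down, which takes 5 N; springs back when let go; counts as pressed beyond 0.0045.
- tumbler: Amber tumbler, 72 mm across, 95 mm high, beside the heater; origin under its centre. Leave alone.
- soap: Pale green bar of soap 85 x 55 x 28 mm; origin under its centre. Leave alone.
- lotion: White lotion bottle, 54 mm across, 140 mm high, beside the heater; origin under its centre. Leave alone.
- cream: White cream jar, 66 mm across, 55 mm high, before the outlet; origin under its centre. Leave alone.
- scrubber: Flat grout brush with a wooden handle, 200 mm long, 42 mm wide, 20 mm high, lying on the robot side of the heater. Leave alone.
- detergent: Blue detergent bottle, 84 mm across, 210 mm high; origin under its centre. Leave alone.
- powder_can: Yellow can, 90 mm across, 120 mm high; origin under its centre. Leave alone.

How it is judged (in metres and radians):
On the way, in this order (a step that is already met when the one before it is completed fails the run):
1. the wheel rests in a detent with an orange band uppermost ((value of joint wheel between -2.2244 and -1.9644 rad or value of joint wheel between -0.13 and 0.13 rad or value of joint wheel between 1.9644 and 2.2244 rad or value of joint wheel between 4.0588 and 4.3188 rad) and velocity of joint wheel between -0.2 and 0.2 rad/s), for 0.2 s.
2. the start button is pressed down with orange still uppermost ((value of joint wheel between -2.2244 and -1.9644 rad or value of joint wheel between -0.13 and 0.13 rad or value of joint wheel between 1.9644 and 2.2244 rad or value of joint wheel between 4.0588 and 4.3188 rad) and value of joint start above 0.0045 m), for 0.05 s.
At the end, for the whole second after the job is handed in: The wheel rests within 0.13 rad of a detent with orange uppermost, the start button has sprung back up, and every loose thing stands within 25 mm of where it was (all of step 1 and value of joint start below 0.0015 m and distance of each of tumbler, soap, lotion, cream, scrubber, detergent, powder_can from where it was at the start of the episode below 0.025 m and angle between each of tumbler, soap, lotion, cream, detergent, powder_can's own z axis and vertical below 0.2 rad); the robot touches nothing.
It fails at once if the start button is pressed while an orange band is not uppermost (value of joint start above 0.003 m and not (value of joint wheel between -2.2244 and -1.9644 rad or value of joint wheel between -0.13 and 0.13 rad or value of joint wheel between 1.9644 and 2.2244 rad or value of joint wheel between 4.0588 and 4.3188 rad)).
It fails at once if a loose thing is lifted, knocked over or shoved 40 mm (distance of any of tumbler, soap, lotion, cream, scrubber, detergent, powder_can from where it was at the start of the episode above 0.04 m or height (world z) of any of tumbler, soap, lotion, cream, scrubber, detergent, powder_can above 0.012 m or angle between any of tumbler, soap, lotion, cream, detergent, powder_can's own z axis and vertical above 0.5 rad).
It also fails if it takes over 42 s, if anything falls off the work surface, if the arm or the gripper's body presses on something with over 40 N, if the wrist force passes 120 N, or if a joint passes its speed limit or range.

## Robot

A 6-joint arm with a two-finger parallel gripper is mounted at the origin on the work surface. World frame = base frame: x ahead of the robot, y to its left, z up, the work surface at z = 0. Lengths are in mm, angles in degrees, forces in N, time in s.
With the tool pointing down it reaches from about 350 to 850 mm from the base axis. Payload 8.1 kg.
Tool frame: the origin (TCP) lies midway between the tips of the shut fingers; the grasp point (between the pads) lies 19 mm behind it; z points along the fingers, y is the line along which they close (so a half turn about z gives the same grasp; the last joint's range is limited). The gripper opens to 93 mm and grips with 3 to 60 N. Pads are 15 mm wide; open, the fingers measure 128 mm over their backs; the gripper's body (75 mm by 188 mm) begins 65 mm behind the grasp point.
Start: joints at [-81.899, 7.471, 85.268, -0, 87.261, -4.893], TCP at [134.937, -584.634, 218.635] pointing down, gripper open.
Joint ranges: [-169.43, 169.43], [-51.17, 129.36], [1.28, 143.12], [-76.62, 256.62], [0, 156.53], [-152.29, 152.29]. Speed limits (degrees/s): [136.94, 136.94, 159.86, 180, 180, 180].

## Interface

Orientations are given as [roll, pitch, yaw] about the fixed x, y, z axes, in that order (R = Rz(yaw) Ry(pitch) Rx(roll)).
In Python, from bench import observe, grab_frame, camera_info, job_done gives the robot as it stands.
- The arm moves only by the tool jog_arm, never from a script. Its argument "deltas" is one flat list of numbers, 4 for each row, row after row: the shift along the tool's x, y, z in units of 40 mm (1.0 is 40 mm), then the turn about the tool's z in units of 6 degrees (1.0 is 6 degrees). A call has 1 to 8 rows; each row is the pose to reach, as a shift and turn from the pose commanded when the call began, along the tool's axes at that moment; what a row does not reach only later rows make up. A row lasts 1/8 s, in which the tool goes at most 62.5 mm and 10.7 degrees, less where a joint would pass 70% of its speed; a pose out of reach is approached as far as the arm can. A call with a gripper value outside its range is refused whole. "gripper" is the finger opening in mm, from 0 to 93, set as the call begins (left out, the last holds). The fingers move at their own pace and stop on an object; "force" is the grip in N (left out, the last holds). Time passes only in rows, so rows that repeat a pose let the fingers close. It gives the time, the measured TCP pose, the force, the opening and the grip force at its end, in the units of the state.
- observe(): the state, without advancing time (a new reading comes with each control period).
- grab_frame(name): name is "scene" or "top" or "wrist"; returns the picture (400x640x3 uint8, red, green, blue); there is no depth.
- camera_info(name): a dict with "fx", "fy", "cx", "cy" (pixels), "origin" and "attitude" of the camera in the world; the wrist camera has in their place "mount" (4x4, takes a point from camera to tool coordinates, whose origin is the TCP and whose axes are the flange's). Camera axes: x right, y down, z forward; pixel columns grow to the right and rows downward; lengths in mm; the calibration is good to about 2 mm. A picture is of the moment at which its call begins: read the wrist's pose just before it. camera_info takes no time and is no camera call.
- job_done(): hands the job in; it is judged then, once.
The state is a dict: "time": time; "q": joint angles; "joint_velocities": joint speeds; "joint_efforts": joint torques, N m; "ee_pos": TCP position; "tcp_rot": TCP orientation; "wrist_force": force on the tool from outside, world axes, zero at the start; "wrist_torque": the same for the moment, N m; "gripper_width": finger opening in mm; "gripper_force": force on a finger pad.
Only numpy, scipy, OpenCV 4.12 (cv2) and the standard library are available. Lean on these libraries where they do the work, as an engineer would, in place of code of your own. Each camera call takes 0.05 s, during which the arm holds its last target. There are 200 camera calls.

## Working session

There is one attempt and no reset: what is moved stays moved. The work goes in short steps, Python scripts to look and compute and a tool call to move; the robot and the scene stay as the last step left them, time stands still between calls to the robot, and variables do not carry over. Pictures are saved under pics/ and viewed, at most 10 in all, crops included, and the job is handed in when it is done.

Besides the shell and the picture viewer there is one more tool, called after "Emit:" as name(argument=value, ...) on one line, values as JSON. jog_arm: Moves the arm, as the interface text tells. Its arguments: {"type":"object","properties":{"deltas":{"type":"array","items":{"type":"number"}},"gripper":{"type":"number"},"force":{"type":"number"}},"required":["deltas"]}

```bash
mkdir -p pics
python3 - <<'E'
from bench import *
import cv2,numpy as np
s=observe();print(s['time'],s['ee_pos'],s['tcp_rot'],s['gripper_width'])
for n in('scene','top'):
    cv2.imwrite(f'pics/{n}0.png',grab_frame(n)[:,:,::-1]);print(n,camera_info(n))
print(camera_info('wrist'))
E
```

```text
0.0 [ 134.85466177 -584.07935495  217.60805061] [-1.79897083e+02 -1.03514181e-02  1.29928635e+01] 93.06853943073666
scene {'fx': 425.03896081343015, 'fy': 425.03896081343015, 'cx': 317.15250094745284, 'cy': 201.90401278179021, 'origin': array([1313.79916262,   32.51528276, 1363.41370132]), 'attitude': array([-148.66229587,   -0.54593866,   94.48170728])}
top {'fx': 456.861531491939, 'fy': 456.861531491939, 'cx': 314.0860298235838, 'cy': 205.30019901041726, 'origin': array([ 271.03998214,   10.09903547, 1595.87679428]), 'attitude': array([-170.30243544,   -0.32409892,  -90.7988512 ])}
{'fx': 313.3925737704955, 'fy': 313.3925737704955, 'cx': 321.7905296148634, 'cy': 200.71933041312022, 'mount': array([[ 8.20210997e-04, -9.64984196e-01, -2.62306744e-01,
         7.31968600e+01],
       [ 9.99999637e-01,  8.51868643e-04, -6.97305117e-06,
        -8.79888026e-01],
       [ 2.30179774e-04, -2.62306643e-01,  9.64984545e-01,
        -1.67072248e+02],
       [ 0.00000000e+00,  0.00000000e+00,  0.00000000e+00,
         1.00000000e+00]])}
```

View pics/scene0.png

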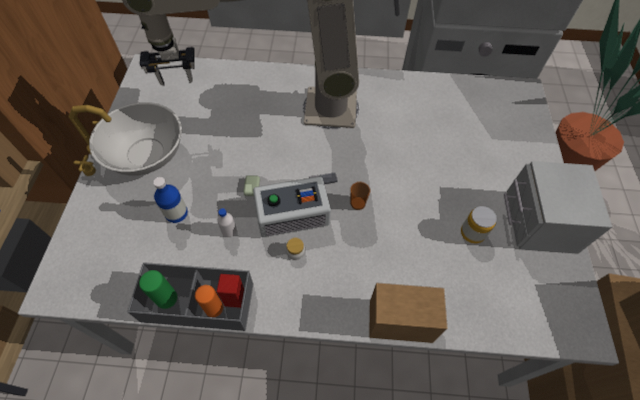

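View pics/top0.png

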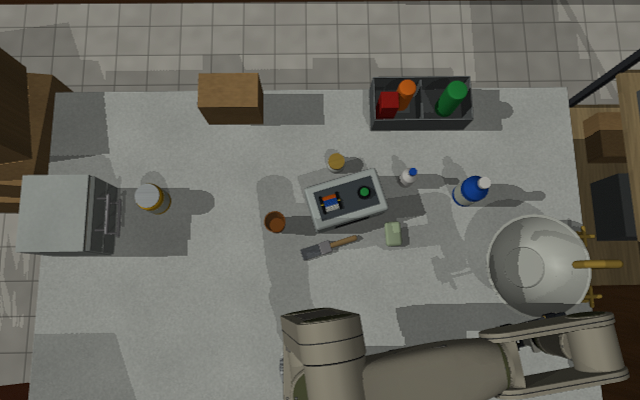

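The scene view shows the button at about (273,200) and the wheel at about (307,196). In the top view they are at (364,192) and (330,202), with the heater turned roughly 16°. Next I'll measure both points and zoom in on the wheel.

```bash
cat > h.py <<'E'
from bench import *
import cv2,numpy as np
from scipy.spatial.transform import Rotation as R
def cam(n,s=None):
    c=camera_info(n)
    if n!='wrist': return c,R.from_euler('xyz',c['attitude'],degrees=True).as_matrix(),np.array(c['origin'])
    T=R.from_euler('xyz',s['tcp_rot'],degrees=True).as_matrix();M=c['mount']
    return c,T@M[:3,:3],np.array(s['ee_pos'])+T@M[:3,3]
def ray(C,px,z):
    c,A,o=C;d=A@[(px[0]-c['cx'])/c['fx'],(px[1]-c['cy'])/c['fy'],1]
    return o+d*(z-o[2])/d[2]
def blob(im,lo,hi,box):
    h=cv2.cvtColor(im,cv2.COLOR_RGB2HSV);m=cv2.inRange(h,lo,hi);k=np.zeros_like(m);x0,y0,x1,y1=box;k[y0:y1,x0:x1]=m[y0:y1,x0:x1]
    n,_,st,ce=cv2.connectedComponentsWithStats(k);i=1+np.argmax(st[1:,4]);return ce[i],st[i]
E
python3 - <<'E'
from h import *
for n,b,w in(('top',(345,175,385,215),(300,180,360,225)),('scene',(255,185,290,215),(290,180,325,210))):
    im=cv2.imread(f'pics/{n}0.png')[:,:,::-1].copy();C=cam(n)
    g,st=blob(im,(45,100,50),(80,255,255),b);print(n,'button',g,st[4],ray(C,g,125))
    for nm,lo,hi in(('orange',(5,150,100),(18,255,255)),('blue',(100,120,60),(125,255,255)),('white',(0,0,200),(180,40,255))):
        try: p,st=blob(im,lo,hi,w);print(nm,p,st,ray(C,p,132))
        except Exception as e: print(nm,'none')
    x0,y0,x1,y1=w
    cv2.imwrite(f'pics/{n}c.png',cv2.resize(im[y0-8:y1+8,x0-8:x1+8,::-1],(380,300),interpolation=cv2.INTER_CUBIC))
cv2.imwrite('pics/c.png',np.hstack([cv2.imread('pics/topc.png'),cv2.imread('pics/scenec.png')]))
E
```

```text
top button [364.  191.5] 60 [ 566.12311478 -166.33576694  125.        ]
orange [328.71428571 196.83333333] [323 194  13   7  42] [548.45953943 -49.76801508 132.        ]
blue [330.14814815 201.92592593] [323 198  15   9  81] [531.52972294 -54.11020986 132.        ]
white none
scene button [273.26785714 198.07142857] 56 [ 558.35690024 -165.69077519  125.        ]
orange [307.49019608 198.62745098] [302 196  12   6  51] [555.05144204 -48.21079065 132.        ]
blue [306.32758621 193.24137931] [300 190  14   7  58] [533.71918116 -54.14436005 132.        ]
white none
```

View pics/c.png

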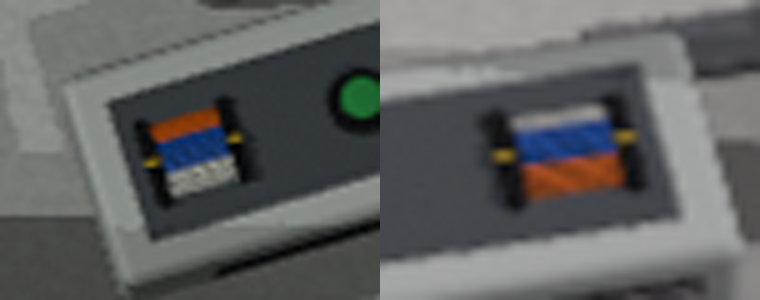

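In the crop, blue sits between the pointers with orange on the heater's +x side, so the crown must roll one click (22 mm) toward -x. The two points come out as follows:

| Point | Position | Check |
|---|---|---|
| Button | about (564, -166) | 116 mm from the crown, against 115 nominal |
| Crown | about (532, -54) | heater yaw about 16° |

I'll shut the gripper and hover over the wheel.

Emit:
jog_arm(deltas=[1.0,-0.8,-1,0,2.4,-2,-1,0,3.6,-3,-1,0,4.8,-4,-1,-0.5,6,-5,-1,-0.5,7.2,-6,-1,-0.5,8.4,-7,-1,-0.5,9.5,-8,-1,-0.5], gripper=0, force=20)

```text
time: 1.1
ee_pos: [428.2, -193.8, 258.4]
tcp_rot: [180.0, 0.0, 16.0]
wrist_force: [1.2, -0.7, 0.8]
gripper_width: 17.3
gripper_force: 0.0
```

Emit:
jog_arm(deltas=[1.1,-0.85,0.3,0,2.2,-1.7,0.6,0,3.3,-2.5,1,0,3.3,-2.5,1,0,3.3,-2.5,1,0])

```text
time: 1.72
ee_pos: [526.4, -63.2, 218.2]
tcp_rot: [-180.0, 0.1, 16.0]
wrist_force: [0.5, -0.3, 1.0]
gripper_width: 0.7
gripper_force: 0.0
```

Run:
```python
from h import *
s=observe();im=grab_frame('wrist');cv2.imwrite('pics/w1.png',im[:,:,::-1]);C=cam('wrist',s);print(s['ee_pos'],s['tcp_rot'])
b=(0,0,640,400)
for nm,lo,hi,z in(('green',(45,100,50),(80,255,255),125),('orange',(5,150,100),(18,255,255),130),('blue',(100,120,60),(125,255,255),134),('yellow',(22,150,100),(35,255,255),127)):
    p,st=blob(im,lo,hi,b);print(nm,p,st,ray(C,p,z))
```

```text
[526.37699994 -63.1537108  218.23355964] [-1.79993422e+02  7.12130254e-02  1.60451468e+01]
green [455.52007299 194.68065693] [ 436  177   40   36 1096] [ 565.3126719  -170.18192155  125.        ]
orange [158.11302211 170.35135135] [ 138  151   41   39 1221] [517.27885128  75.24378419 130.        ]
blue [314.39337952 193.46189376] [ 287  182   56   24 1299] [535.05707808 -53.40347953 134.        ]
yellow [388.01443001  26.24001924] [ 359    0   60   57 2079] [671.387572   -71.52398025 127.        ]
```

View pics/w1.png

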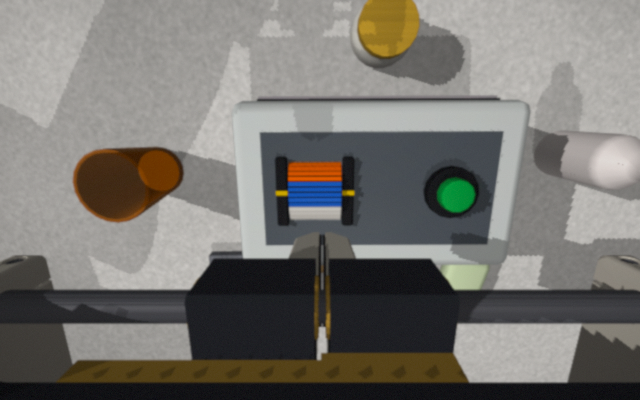

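The close view shows blue at (314,193), level with the pointers, and the button at (456,195). The refined crown is at about (534.5, -53.5) and the button top at about (565.5, -164.5, 135), so the two still agree. Now I'll descend to 11 mm on the +x side of the crown.

Emit:
jog_arm(deltas=[0.52,-0.18,0.6,0,0.52,-0.18,1.2,0,0.52,-0.18,1.8,0,0.52,-0.18,1.8,0,0.52,-0.18,1.8,0])

```text
time: 2.4
ee_pos: [545.2, -51.5, 148.2]
tcp_rot: [180.0, -0.1, 15.9]
wrist_force: [0.3, -0.3, 1.3]
gripper_width: 0.3
gripper_force: 0.0
```

Emit:
jog_arm(deltas=[0,0,0.25,0,0,0,0.35,0,0,0,0.42,0,0,0,0.47,0,0,0,0.47,0])

```text
time: 3.02
ee_pos: [545.5, -50.7, 129.2]
tcp_rot: [179.9, -0.1, 16.0]
wrist_force: [-2.5, 0.3, 9.2]
gripper_width: 0.6
gripper_force: 4.3
```

Emit:
jog_arm(deltas=[-0.08,0,0.03,0,-0.16,0,0.03,0,-0.24,0,0.03,0,-0.32,0,0.03,0,-0.4,0,0.03,0,-0.48,0,0.03,0,-0.56,0,0.03,0,-0.56,0,0.03,0])

```text
time: 4.03
ee_pos: [524.1, -56.9, 128.4]
tcp_rot: [179.9, -0.1, 16.0]
wrist_force: [-2.4, -1.1, 9.4]
gripper_width: 0.5
gripper_force: 4.9
```

Emit:
jog_arm(deltas=[0,0,-0.2,0,0,0,-0.6,0,0,0,-1.2,0,-0.5,0,-2,0,-0.5,0,-2,0])

```text
time: 4.65
ee_pos: [505.2, -62.7, 210.3]
tcp_rot: [179.8, -0.3, 16.0]
wrist_force: [0.1, 0.2, 0.5]
gripper_width: 0.2
gripper_force: 0.0
```

Run:
```python
from h import *
s=observe();im=grab_frame('wrist');cv2.imwrite('pics/w2.png',im[:,:,::-1]);C=cam('wrist',s);print(s['time'],s['ee_pos'],s['tcp_rot'])
p,st=blob(im,(45,100,50),(80,255,255),(0,0,640,400));print(p,st,ray(C,p,135))
```

```text
4.65 [505.24621411 -62.67762235 210.29736014] [179.84658136  -0.27425315  15.98095198]
[469.62356792 171.8608838 ] [ 449  154   42   37 1222] [ 566.86848019 -164.78179232  135.        ]
```

View pics/w2.png

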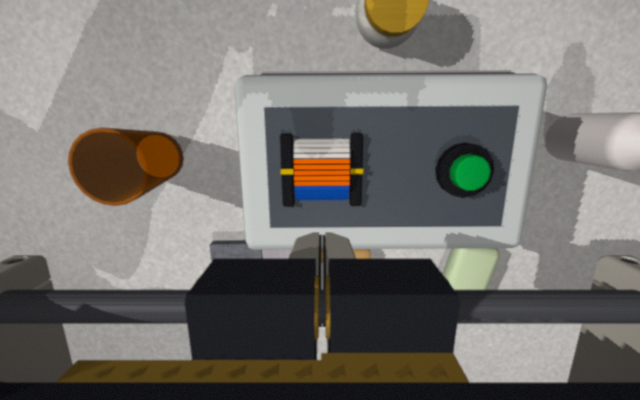

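The wheel worked: orange at (322,171) is now level with the pointers. The button is at (470,172), which puts it at about (566.5, -164.7, 135). Moving above it.

Emit:
jog_arm(deltas=[0.3,1,0,0,0.6,2,0,0,0.77,2.87,0.4,0,0.77,2.87,0.9,0,0.77,2.87,1.5,0,0.77,2.87,1.5,0,0.77,2.87,1.5,0])

```text
time: 5.58
ee_pos: [565.1, -163.3, 146.8]
tcp_rot: [-180.0, 0.0, 16.0]
wrist_force: [0.2, 0.1, 0.3]
gripper_width: 0.3
gripper_force: 0.0
```

Emit:
jog_arm(deltas=[0,0,0.12,0,0,0,0.22,0,0,0,0.28,0,0,0,0.34,0,0,0,0.34,0])

```text
time: 6.2
ee_pos: [566.2, -164.0, 136.1]
tcp_rot: [179.9, -0.1, 16.0]
wrist_force: [-6.1, 2.6, 18.5]
gripper_width: 0.7
gripper_force: 9.3
```

The tip stopped stiffly at z≈136 with 18 N, which means either the button has bottomed or the housing is stopping it. I'll back off in small steps to read where the spring lets go.

Emit:
jog_arm(deltas=[0,0,-0.05,0,0,0,-0.1,0,0,0,-0.1,0])

```text
time: 6.58
ee_pos: [565.9, -164.0, 137.6]
tcp_rot: [180.0, -0.1, 16.0]
wrist_force: [2.8, 1.6, 4.3]
gripper_width: 0.4
gripper_force: 2.0
```

Emit:
jog_arm(deltas=[0,0,-0.05,0,0,0,-0.05,0])

```text
time: 6.82
ee_pos: [565.3, -164.2, 139.1]
tcp_rot: [180.0, -0.0, 16.0]
wrist_force: [3.0, 0.1, 4.0]
gripper_width: 0.4
gripper_force: 1.6
```

Emit:
jog_arm(deltas=[0,0,-0.05,0,0,0,-0.05,0])

```text
time: 7.08
ee_pos: [564.9, -164.1, 140.8]
tcp_rot: [-180.0, 0.0, 16.0]
wrist_force: [1.6, 0.2, 2.0]
gripper_width: 0.5
gripper_force: 1.1
```

Emit:
jog_arm(deltas=[0,0,-0.05,0,0,0,-0.05,0])

```text
time: 7.32
ee_pos: [564.7, -164.0, 142.6]
tcp_rot: [-180.0, 0.1, 16.0]
wrist_force: [0.5, -0.5, 0.0]
gripper_width: 0.2
gripper_force: 0.0
```

The spring force fades from about 4.3 N at z = 137.6 to zero near 142. The stop at 136 was therefore the full 6 mm of travel. Now I'll lift clear and check.

Emit:
jog_arm(deltas=[0,0,-0.5,0,0,0,-1.2,0,-0.5,0,-2,0,-1,-1,-2,0,-1,-1.5,-2,0,-1,-1.5,-2,0,-1,-1.5,-2,0])

```text
time: 8.2
ee_pos: [510.8, -117.6, 223.1]
tcp_rot: [180.0, -0.0, 16.0]
wrist_force: [-0.1, -0.7, 0.8]
gripper_width: 0.4
gripper_force: 0.0
```

Run:
```python
from h import *
print(observe()['wrist_force']);im=grab_frame('wrist');cv2.imwrite('pics/w3.png',im[:,:,::-1])
```

```text
[-0.11594987 -0.66800727  0.84729658]
```

View pics/w3.png

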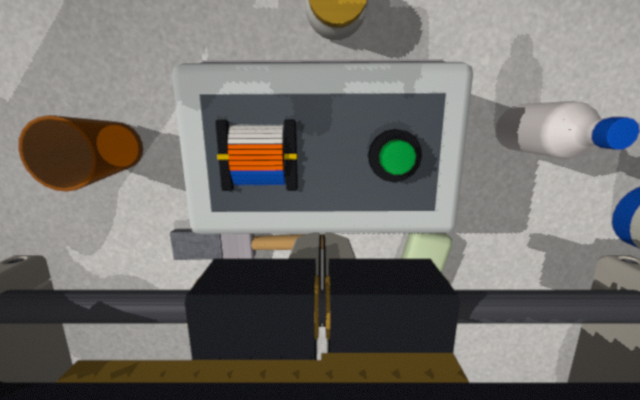

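Orange is still between the pointers at (257,156), the button is up at (397,157), and nothing loose has been disturbed.

```bash
python3 -c "from bench import job_done;print(job_done())"
```

```text
the job is handed in; nothing more can be done
None
```

The wheel was rolled one click to orange, then the start button was pressed its full 6 mm and sprang back; the loose things in view had not moved, and I handed the job in just over 8 s into the run (no verdict was returned).

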